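Sweep mounted lenses through the gate into the tray's slot

ROBOT

A 6-joint arm with a two-finger parallel gripper is mounted at the origin on the work surface; the furniture and walls round the work are solid. World frame = base frame: x ahead of the robot, y to its left, z up, the work surface at z = 0. Lengths are in mm, angles in rad, forces in N, time in s.
With the tool pointing down it reaches from about 275 to 825 mm from the base axis. Payload 5.2 kg.
Tool frame: the origin (TCP) lies at the centre of the arm's flange, where the gripper is bolted on; the fingertips stand 186 mm ahead of it and the grasp point (between the pads) lies 167 mm ahead of it (env.tip_reach is the distance from the TCP to the fingertips, in mm); z points along the fingers, y is the line along which they close (so a half turn about z gives the same grasp; the last joint's range is limited). The gripper opens to 93 mm and grips with 3 to 60 N. Pads are 15 mm wide; open, the fingers measure 128 mm over their backs; the gripper's body (75 mm by 188 mm) begins 65 mm behind the grasp point.
Start: joints at [1.13, 0.259, 1.535, -0, 1.348, -0.203], TCP at [129.539, 534.534, 404.753] pointing down, gripper open.
Joint ranges: [-3.14, 3.14], [-0.91, 2.08], [0.19, 2.58], [-1.22, 4.36], [0.22, 2.71], [-3.12, 3.12]. Speed limits (rad/s): [2.57, 2.57, 3.14, 3.14, 3.14, 3.14].

INTERFACE

Orientations are given as a unit quaternion [x, y, z, w].
In Python, from rig import env, cams, finder gives the robot as it stands. The module is installed in compiled form; this text tells all that it offers.
- The arm moves only by the tool drive_tool, never from a script. Its argument "series" is a list of rows, each a list of 3 entries, a list of its own where there are three numbers: the shift along the tool's x, y, z in mm, then the turn, a rotation vector about the tool's x, y, z in degrees, then the gripper command: -1 is shut, 1 is fully open, values between are in proportion. A call has 1 to 8 rows; each row shifts and turns the commanded pose from where the row before left it, along the tool's axes as they then stand; what a row does not reach is not made up. A row lasts 1/8 s, in which the tool goes at most 62.5 mm and 10.7 degrees, less where a joint would pass 70% of its speed; a pose out of reach is approached as far as the arm can. A call with a gripper value outside its range is refused whole. The fingers move at their own pace and stop on an object; "newtons" is the grip in N (left out, the last holds). Time passes only in rows, so rows that do not move let the fingers close. It gives the time, the measured TCP pose, the force, the opening and the grip force at its end, in the units of the state.
- env.sense(): the state, without advancing time (a new reading comes with each control period).
- cams.capture(name): name is "scene" or "top"; returns a dict with "color" (480x640x3 uint8, blue, green, red), "depth" (480x640 float32, mm along the optical axis (not along the pixel's ray), 0 where there is no reading), "fov_y" (degrees; the focal length in pixels is half the picture's height over the tangent of half this angle, whatever the lens; pixels are square), "cx", "cy" (the principal point, pixels), "k1" (the pictures are not rectified: a ray, as slopes to the right and down, at radius r is drawn at 1 + k1 r^2 times it, then the intrinsics apply), "R" (3x3) and "t" (3): a world point X has camera coordinates R X + t. Camera axes: x right, y down, z forward; pixel columns grow to the right and rows downward; lengths in mm; the calibration is good to about 2 mm. A picture is of the moment at which its call begins.
- env.finish_job(): hands the job in; it is judged then, once.
Trained networks look in the newest picture that a camera, given by its name, has taken for a name from the list of things; names that differ only in an ending like _2 or _b are one class to them, and where a whole thing is asked for, a point or a joint stands for the part that bears it (a point fixed in the world has none). Each returns a list of dicts, best first, with "conf" (0 to 1); they miss things now and then, are a little off and sometimes report something else, mostly with a low value. They report only what shows in the picture. A call takes as long as a camera call. They do not tell look-alikes from the thing itself.
- finder.search_frame(camera, thing): "rect" ([left, top, width, height] in pixels, round what is visible of it).
- finder.trace(camera, thing): "pixels" (480x640 bool, what is visible of it) and "rect" ([left, top, width, height] in pixels, round what is visible of it).
The state is a dict: "time_s": time; "q": joint angles; "dq": joint speeds; "joint_torque": joint torques, N m; "tool_pos": TCP position; "orientation": TCP orientation; "wrist_force": force on the tool from outside, world axes, zero at the start; "ft_torque": the same for the moment, N m; "width": finger opening in mm; "finger_force": force on a finger pad.
Only numpy, scipy, OpenCV 4.12 (cv2) and the standard library are available. Lean on these libraries where they do the work, as an engineer would, in place of code of your own. Each camera call takes 0.05 s, during which the arm holds its last target. There are 200 camera calls.

TASK

With the fingertips, push the three round mounted lenses lying on the sorting tray through its narrow gate into the slot, one at a time: the next one stays back from the gate until the one before is wholly inside the slot. Only slide them along the tray; do not lift or tip them, and leave the vial and the forceps where they are. Finish with all three lenses lying flat in the slot.

Things in the scene. Friction and masses are not known exactly. Their poses are not given: they have to be found in the camera images.
- sorting_tray: white tray with dark steel walls, fixed to the bench, 325 x 220 mm, flat deck 6 mm above the bench, open at the rear end and on the sides near it (no rim); origin 7 mm ahead of its middle, at bench level, x points from the open rear to the slot, y across, z up. Lenses and vial start on the rear part, x -150 to -94 mm, y -91 to 91 mm, in any order, 15 mm or more apart
- gate (a point): middle of the gate on the deck (34, 0, 6 mm in the tray's frame, same axes): 40 mm wide in y, between two round aluminium posts of 12 mm diameter at y +-26 mm, 16 mm tall. From the posts two walls 6 mm thick, 12 mm tall, open as a funnel to x -50, y +-95 mm in the tray's frame
- slot_end (a point): middle of the slot's closed end, on the deck (146, 0, 6 mm in the tray's frame). The slot runs straight from its mouth to here, 42 mm wide between rails 14 mm tall, with room for three lenses in a row; a lens pushed in pushes those before it on
- slot_mouth (a point): point on the deck in the middle of the gate's inner side, where the slot begins (38, 0, 6 mm in the tray's frame); axes as the tray: x into the slot. A lens is wholly inside when its centre is at least 16 mm past it in x
- lens_a: mounted lens: a flat round black disc with a glass face, 32 mm diameter, 10 mm tall, 40 g, one of three alike, lying glass up on the tray's deck; origin at the centre of its underside, z up; it slides when pushed from the side
- lens_b: mounted lens: a flat round black disc with a glass face, 32 mm diameter, 10 mm tall, 40 g, one of three alike, lying glass up on the tray's deck; origin at the centre of its underside, z up; it slides when pushed from the side
- lens_c: mounted lens: a flat round black disc with a glass face, 32 mm diameter, 10 mm tall, 40 g, one of three alike, lying glass up on the tray's deck; origin at the centre of its underside, z up; it slides when pushed from the side
- vial: glass vial with a screw cap, 23 mm diameter, 51 mm tall, standing loose on the deck beside the lenses; origin at the centre of its underside; not to be disturbed
- forceps: steel forceps, 16 x 126 x 10 mm, lying loose on the deck beside the slot on the tray's -y side, lengthwise along the slot; origin under the middle; not to be disturbed
There are look-alikes about, which are no part of the job. What is shaped like the lens_c but green or red is not meant.

How it is judged:
By the outcome, as a careful person would: the job done as asked, in the order asked, and still so for the second after the job is handed in, with the robot touching nothing.
It also fails if it takes over 72 s, if anything falls off the work surface, if the arm or the gripper's body presses on something with over 40 N, if the wrist force passes 120 N, or if a joint passes its speed limit or range.

## Working session

There is one attempt and no reset: what is moved stays moved. The work goes in short steps, Python scripts to look and compute and a tool call to move; the robot and the scene stay as the last step left them, time stands still between calls to the robot, and variables do not carry over. Pictures are saved under pics/ and viewed, at most 10 in all, crops included, and the job is handed in when it is done.

Besides the shell and the picture viewer there is one more tool, called after "Call:" by a JSON object that holds its "fn" and its "kwargs". drive_tool: Moves the arm, as the interface text tells. Its arguments: {"type":"object","properties":{"series":{"type":"array","items":{"type":"array"}},"newtons":{"type":"number"}},"required":["series"]}

```bash
mkdir -p pics; cat > h.py <<'E'
import numpy as np, cv2
from rig import env, cams, finder
def K(c):
    f=240/np.tan(np.radians(c["fov_y"])/2)
    return np.array([[f,0,c["cx"]],[0,f,c["cy"]],[0,0,1.]]), np.array([c["k1"],0,0,0.])
def ray(c,uv):
    k,d=K(c); p=cv2.undistortPoints(np.array(uv,float).reshape(-1,1,2),k,d).reshape(-1,2)
    r=np.c_[p,np.ones(len(p))]@c["R"]; return -c["R"].T@c["t"], r
def atz(c,uv,z):
    o,r=ray(c,uv); return o+r*((z-o[2])/r[:,2])[:,None]
def proj(c,X):
    k,d=K(c); rv=cv2.Rodrigues(np.array(c["R"],float))[0]
    return cv2.projectPoints(np.array(X,float).reshape(-1,1,3),rv,np.array(c["t"],float),k,d)[0].reshape(-1,2)
def depthpt(c,uv):
    k,d=K(c); p=cv2.undistortPoints(np.array(uv,float).reshape(-1,1,2),k,d).reshape(-1,2)
    z=np.array([c["depth"][int(v),int(u)] for u,v in uv]); return (np.c_[p,np.ones(len(p))]*z[:,None]-c["t"])@c["R"]
E
python3 - <<'E'
from h import *
for n in("scene","top"):
    c=cams.capture(n); cv2.imwrite(f"pics/{n}.png",c["color"]); print(n,c["fov_y"],c["k1"],(-c["R"].T@c["t"]).round())
    for th in("lens_a","vial","forceps","sorting_tray"):
        for r in finder.trace(n,th):
            ys,xs=np.nonzero(r["pixels"]); uv=[(xs.mean(),ys.mean())]
            print(n,th,round(r["conf"],2),np.round(r["rect"]),np.round(uv),depthpt(c,uv).round(), atz(c,uv,16).round(1))
print(env.sense())
E
```

```text
scene 55.116964668598044 -0.06158969845701297 [-130. -330.  488.]
scene lens_a 0.91 [405. 333.  23.  18.] [[418. 340.]] [[ 378. -240.    9.]] [[ 370.2 -240.9   16. ]]
scene lens_a 0.76 [344. 279.  15.  14.] [[352. 284.]] [[ 457. -104.   14.]] [[ 454.3 -105.1   16. ]]
scene lens_a 0.7 [361. 227.  14.  12.] [[368. 234.]] [[627. -69.  14.]] [[623.1 -70.4  16. ]]
scene lens_a 0.62 [416. 302.  18.  18.] [[426. 309.]] [[ 452. -233.    7.]] [[ 441.2 -234.4   16. ]]
scene lens_a 0.48 [381. 244.   8.  14.] [[384. 251.]] [[ 583. -119.   12.]] [[ 576.6 -120.8   16. ]]
scene lens_a 0.47 [430. 281.  17.  10.] [[436. 285.]] [[ 520. -233.    8.]] [[ 510.2 -235.    16. ]]
scene vial 0.7 [367. 244.  16.  29.] [[375. 260.]] [[ 510. -125.   37.]] [[ 540.2 -115.    16. ]]
scene forceps 0.57 [262. 225.  46.   6.] [[285. 226.]] [[587.  98.  13.]] [[582.7  95.8  16. ]]
scene forceps 0.37 [210. 220. 191.  84.] [[309. 259.]] [[508.   4.   4.]] [[492.7  -4.3  16. ]]
scene sorting_tray 0.95 [210. 217. 193.  85.] [[309. 259.]] [[508.   4.   5.]] [[493.3  -3.8  16. ]]
top 49.6006100962944 -0.10666223588868919 [ 
[... 816 characters left out ...]
array([ 1.13019496e+00,  2.58605913e-01,  1.53504496e+00, -1.84556796e-05,
        1.34800106e+00, -2.02820375e-01]), 'dq': array([ 2.23596200e-03, -2.10834956e-03, -1.47834934e-03,  1.18826975e-03,
       -9.61299795e-05,  8.10806878e-04]), 'joint_torque': array([-1.22911682e-03, -4.36821234e+01, -2.84073204e+01,  7.18909758e-02,
        3.25098471e-02, -3.86358533e-05]), 'tool_pos': array([129.53819322, 534.51881426, 404.73147565]), 'orientation': array([ 1.18608582e-01,  9.92941087e-01, -3.09662881e-05, -8.34338686e-07]), 'wrist_force': array([0.03837427, 0.52586846, 0.14888531]), 'ft_torque': array([ 0.01918131,  0.00180793, -0.0201343 ]), 'finger_force': 0.0, 'width': 93.16173667604349}
```

```bash
python3 - <<'E'
import cv2
a=cv2.imread("pics/top.png")[165:345,220:470]; cv2.imwrite("pics/topc.png",cv2.resize(a,None,fx=3.2,fy=3.2,interpolation=cv2.INTER_CUBIC))
E
```

```text
(no output)
```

View pics/topc.png

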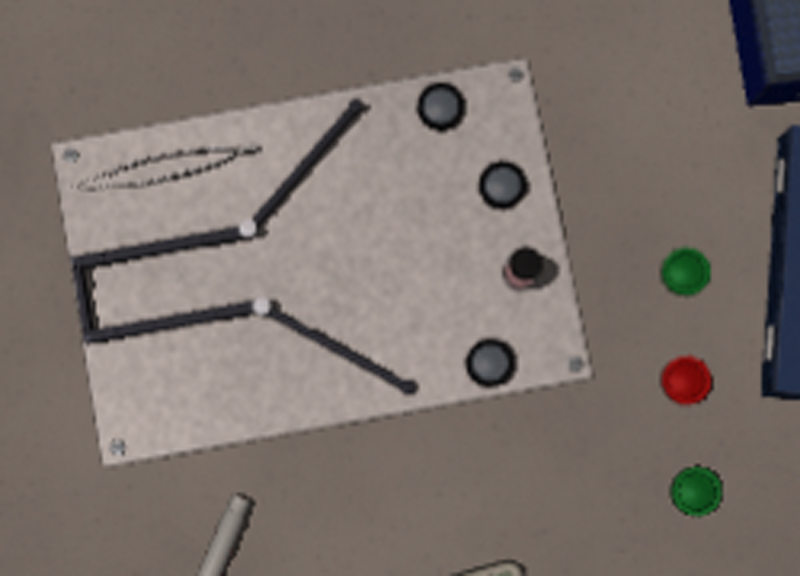

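The lenses are the black discs at crop (442,106), (503,185) and (491,362). The look-alikes are green discs at (686,272) and (697,491), a red one at (686,380), and the vial cap at (526,265). I reject the coloured ones because they lie on the bench, and the vial because of its height. This crop also serves as the close check.

```bash
cat >> h.py <<'E'
import json,os
def tool(s=None):
    from scipy.spatial.transform import Rotation as Ro
    s=s or env.sense(); return np.array(s["tool_pos"]),Ro.from_quat(s["orientation"]).as_matrix()
if os.path.exists("tray.json"):
    T=json.load(open("tray.json")); TO=np.array(T["o"]); TH=T["h"]
    TR=np.array([[np.cos(TH),-np.sin(TH)],[np.sin(TH),np.cos(TH)]])
    totray=lambda p:(np.asarray(p)[...,:2]-TO)@TR
    toworld=lambda p:np.asarray(p)@TR.T+TO
E
cat > fit.py <<'E'
from h import *
from scipy.optimize import least_squares
c=cams.capture("top")
# tray frame points & crop pixels
P=[(-155.5-14,-110),(-155.5-14,110),(155.5,-110),(155.5,110)]
P=[(-169.5,-110,6),(-169.5,110,6),(155.5,110,6),(155.5,-110,6),(34,-26,22),(34,26,22)]
px=[(527,60),(592,377),(104,466),(52,143),(248,229),(262,307)]
px=[((u+.5)/3.2-.5+220,(v+.5)/3.2-.5+165) for u,v in px]
W=np.vstack([atz(c,[p],q[2]) for p,q in zip(px,P)])
def res(v,full=False):
    R=np.array([[np.cos(v[2]),-np.sin(v[2])],[np.sin(v[2]),np.cos(v[2])]])
    return ((np.array(P)[:,:2]@R.T+v[:2])-W[:,:2]).ravel()
s=least_squares(res,[520,10,1.5]); print(s.x,np.round(s.fun,1))
json.dump(dict(o=list(s.x[:2]),h=s.x[2]),open("tray.json","w"))
E
python3 fit.py; python3 - <<'E'
from h import *
c=cams.capture("top")
for n,p in dict(L1=(442,106),L2=(503,185),L3=(491,362)).items():
    w=atz(c,[((p[0]+.5)/3.2-.5+220,(p[1]+.5)/3.2-.5+165)],16)[0]; print(n,w.round(1),totray(w).round(1))
p=(526,265); w=atz(c,[((p[0]+.5)/3.2-.5+220,(p[1]+.5)/3.2-.5+165)],57)[0]; print("vial",w.round(1),totray(w).round(1))
print(TO,np.degrees(TH))
E
```

```text
[527.8409082   16.46027241   1.77381026] [ 1.8 -0.5 -1.5 -0.8 -1.6  1.2  0.2  0.8  0.6 -0.5  0.6 -0.2]
L1 [632.4 -69.8  16. ] [-105.6  -85. ]
L2 [ 580.  -110.7   16. ] [-135.   -25.4]
L3 [ 463.3 -104.1   16. ] [-105.    87.5]
vial [ 521.  -122.2   57. ] [-134.4   34.6]
[527.8409082   16.46027241] 101.63184167586034
```

Call:
{"fn": "drive_tool", "kwargs": {"series": [[[-43,-39,0],[0,0,0],-0.485],[[-43,-39,0],[0,0,0],-0.485],[[-43,-39,0],[0,0,0],-0.485],[[-43,-39,0],[0,0,0],-0.485],[[-43,-39,0],[0,0,0],-0.485],[[-43,-39,0],[0,0,0],-0.485],[[-43,-39,0],[0,0,0],-0.485],[[-43,-39,0],[0,0,0],-0.485]]}}

```text
time_s: 1.6
tool_pos: [391.1, 148.5, 405.2]
orientation: [0.119, 0.993, 0.0, 0.001]
wrist_force: [0.5, -0.4, 0.1]
width: 24.2
finger_force: 0.0
```

Call:
{"fn": "drive_tool", "kwargs": {"series": [[[-43,-39,0],[0,0,0],-0.485],[[-43,-39,0],[0,0,0],-0.485],[[-43,-39,0],[0,0,0],-0.485],[[-43,-39,0],[0,0,0],-0.485],[[-43,-39,0],[0,0,0],-0.485],[[-43,-39,0],[0,0,0],-0.485],[[0,0,0],[0,0,9],-0.485],[[0,0,0],[0,0,9],-0.485]]}}

```text
time_s: 2.6
tool_pos: [586.3, -139.0, 404.1]
orientation: [0.276, 0.961, 0.0, -0.0]
wrist_force: [0.3, -0.2, -0.5]
width: 24.1
finger_force: 0.0
```

Call:
{"fn": "drive_tool", "kwargs": {"series": [[[0,0,30],[0,0,9.4],-0.485],[[0,0,30],[0,0,9.4],-0.485],[[0,0,30],[0,0,9.4],-0.485],[[0,0,30],[0,0,9.4],-0.485],[[0,0,20],[0,0,9.4],-0.485],[[0,0,0],[0,0,0],-0.485]]}}

```text
time_s: 3.35
tool_pos: [585.4, -137.7, 263.1]
orientation: [0.633, 0.774, -0.001, -0.002]
wrist_force: [0.0, 0.4, 0.7]
width: 23.8
finger_force: 0.0
```

```bash
cat >> h.py <<'E'
def st():
    s=env.sense(); p,R=tool(s); h=np.degrees(np.arctan2(R[1,0],R[0,0])-TH); 
    print("t",round(s["time_s"],2),"tray xy",totray(p[:2]).round(1),"tip z",round(p[2]-186,1),"yaw err(turn +z by)",round((h+180)%360-180,2),"tilt",np.degrees(np.arccos(-R[2,2])).round(2),"w",round(s["width"],1),"F",np.round(s["wrist_force"],1),"q6",round(s["q"][5],2))
    return p,R
def go(x,y,tipz):
    p,R=tool(); d=np.r_[toworld([x,y])-p[:2],tipz+186-p[2]]; print("shift",(R.T@d).round(1))
E
python3 - <<'E'
from h import *
st(); go(-163,-25.4,65)
c=cams.capture("scene"); a=c["color"][120:330,180:460]; cv2.imwrite("pics/s1.png",cv2.resize(a,None,fx=2.8,fy=2.8,interpolation=cv2.INTER_CUBIC))
E
```

```text
t 3.35 tray xy [-162.6  -25.3] tip z 77.1 yaw err(turn +z by) -0.18 tilt 0.22 w 23.8 F [0.  0.4 0.7] q6 -0.62
shift [-0.4  0.1 12.1]
```

View pics/s1.png

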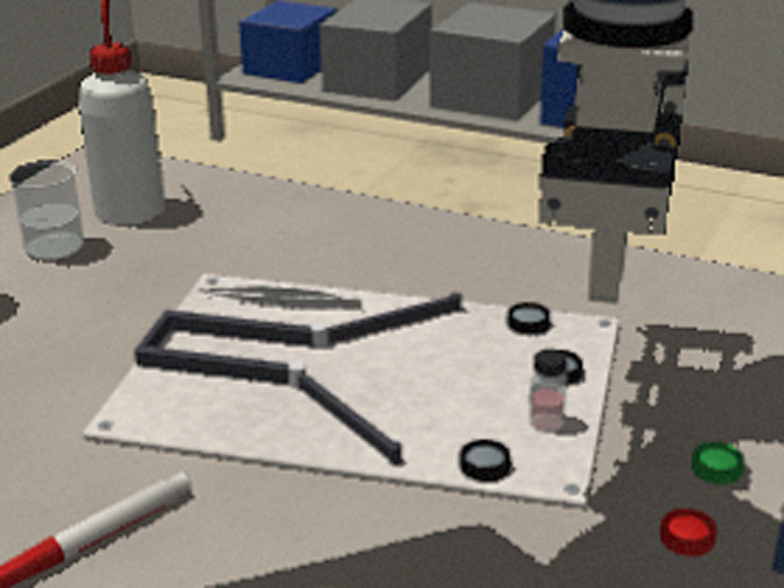

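The gripper is square to the tray behind lens L2 (partly hidden by the vial at (562,365)), and the path is clear.

Call:
{"fn": "drive_tool", "kwargs": {"series": [[[0,0,30],[0,0,0],-0.485],[[0,0,26],[0,0,0],-0.485],[[0,0,12],[0,0,0],-0.485],[[0,0,0],[0,0,0],-0.485],[[6,0,0],[0,0,0],-0.485],[[8,0,0],[0,0,0],-0.485],[[10,0,0],[0,0,0],-0.485],[[12,-2,0],[0,0,0],-0.485]]}}

```text
time_s: 4.4
tool_pos: [577.0, -102.3, 197.3]
orientation: [0.633, 0.774, 0.0, 0.001]
wrist_force: [0.6, -1.1, 1.2]
width: 23.9
finger_force: 0.8
```

Call:
{"fn": "drive_tool", "kwargs": {"series": [[[12,-3,0],[0,0,0],-0.485],[[12,-3,0],[0,0,0],-0.485],[[12,-3,0],[0,0,0],-0.485],[[12,-3,0],[0,0,0],-0.485],[[12,-3,0],[0,0,0],-0.485],[[12,-3,0],[0,0,0],-0.485],[[12,-3,0],[0,0,0],-0.485],[[8,-2,0],[0,0,0],-0.485]]}}

```text
time_s: 5.4
tool_pos: [535.8, -16.6, 196.7]
orientation: [0.633, 0.774, -0.0, -0.0]
wrist_force: [0.5, -2.3, 2.6]
width: 24.0
finger_force: 1.1
```

```bash
cat >> h.py <<'E'
def lenses(cam="top"):
    c=cams.capture(cam)
    for r in finder.trace(cam,"lens_a"):
        ys,xs=np.nonzero(r["pixels"]); uv=[(xs.mean(),ys.mean())]; w=totray(atz(c,uv,14)[0])
        if w[0]>-165: print(cam,round(r["conf"],2),w.round(1),len(xs))
    return c
def crop(c,n,u,v,w,h,s): cv2.imwrite(f"pics/{n}.png",cv2.resize(c["color"][v:v+h,u:u+w],None,fx=s,fy=s,interpolation=cv2.INTER_CUBIC))
E
python3 - <<'E'
from h import *
st(); go(8,0,9)
c=lenses(); lenses("scene"); crop(c,"t2",230,175,190,140,4)
E
```

```text
t 5.4 tray xy [-33.9  -1.1] tip z 10.7 yaw err(turn +z by) -0.24 tilt 0.02 w 24.0 F [ 0.5 -2.3  2.6] q6 -0.44
shift [41.9 -1.3  1.7]
top 0.49 [-105.1   87.7] 176
scene 0.7 [-104.8   94.7] 233
scene 0.67 [-105.   -77.8] 150
scene 0.61 [-9.8  8.1] 104
```

View pics/t2.png

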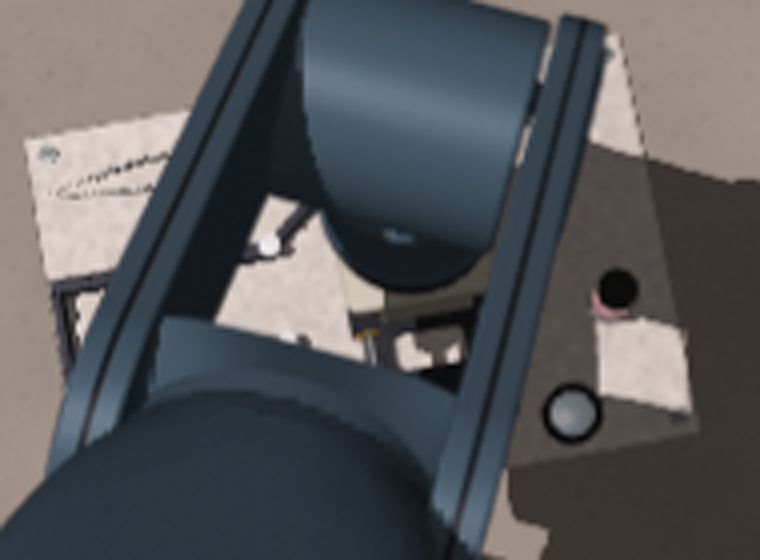

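The arm hides the gate from above, but the scene camera puts the lens about 24 mm ahead of the tool, on the midline. The vial at (618,290) and L3 at (572,412) have not moved.

Call:
{"fn": "drive_tool", "kwargs": {"series": [[[10,-0.5,0.5],[0,0,0],-0.485],[[10,-0.5,0.5],[0,0,0],-0.485],[[10,0,0],[0,0,0],-0.485],[[7,0,0],[0,0,0],-0.485],[[3,0,0],[0,0,0],-0.485],[[-15,0,0],[0,0,0],-0.485],[[-25,0,0],[0,0,0],-1],[[0,0,0],[0,0,10],-1]]}}

```text
time_s: 6.6
tool_pos: [536.0, -20.1, 195.8]
orientation: [0.701, 0.714, 0.0, 0.001]
wrist_force: [0.3, 0.8, -0.4]
width: 8.6
finger_force: 0.0
```

Call:
{"fn": "drive_tool", "kwargs": {"series": [[[0,0,0],[0,0,10],-1],[[0,0,0],[0,0,10],-1],[[0,0,0],[0,0,10],-1],[[0,0,0],[0,0,10],-1],[[0,0,0],[0,0,10],-1],[[0,0,0],[0,0,10],-1],[[0,0,0],[0,0,10],-1],[[0,0,0],[0,0,9.8],-1]]}}

```text
time_s: 7.6
tool_pos: [535.4, -18.8, 195.7]
orientation: [0.995, 0.098, -0.0, 0.0]
wrist_force: [-0.1, 0.2, 0.2]
width: 0.7
finger_force: 0.0
```

```bash
python3 - <<'E'
from h import *
st(); go(0,0,9)
c=lenses("scene"); lenses(); crop(c,"s3",190,130,230,170,3.4)
E
```

```text
t 7.6 tray xy [-36.   -0.3] tip z 9.7 yaw err(turn +z by) -90.43 tilt 0.01 w 0.7 F [-0.1  0.2  0.2] q6 1.13
shift [ -0.6 -36.    0.7]
scene 0.77 [-104.2   93.2] 245
scene 0.58 [-104.3  -78.6] 153
scene 0.47 [22.7  6.8] 165
top 0.64 [22.2 -8.4] 36
top 0.6 [-104.8   86.9] 144
top 0.54 [-24.7   2.7] 3853
```

View pics/s3.png

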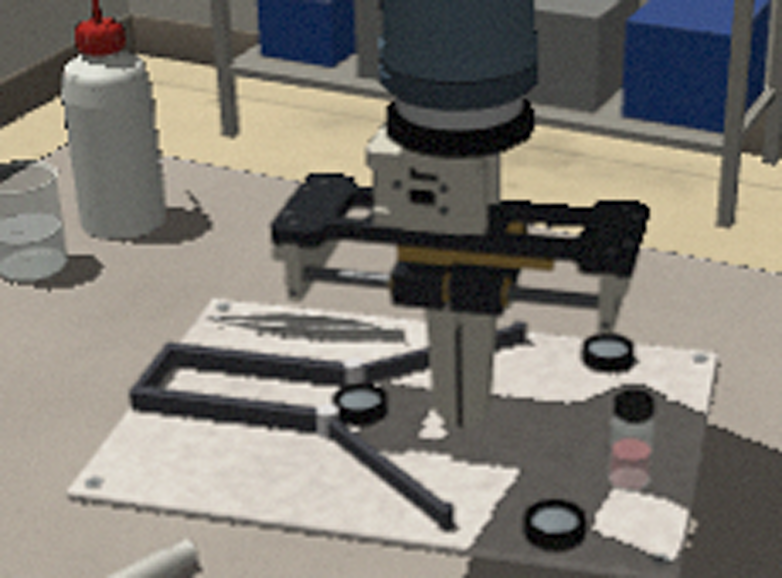

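Lens 1 sits in the gate at (360,402), centred. The closed fingers are turned narrow side across, behind it. The vial at (632,440) and the forceps at (310,325) are untouched.

Call:
{"fn": "drive_tool", "kwargs": {"series": [[[-0.5,-12,0.5],[0,0,0],-1],[[0,-12,0],[0,0,0],-1],[[0,-10,0],[0,0,0],-1],[[0,-10,0],[0,0,0],-1],[[0,-10,0],[0,0,0],-1],[[0,-6,0],[0,0,0],-1],[[0,-3,0],[0,0,0],-1],[[0,0,0],[0,0,0],-1]]}}

```text
time_s: 8.8
tool_pos: [522.1, 44.2, 195.3]
orientation: [0.995, 0.101, 0.0, -0.0]
wrist_force: [-0.6, 0.2, -0.4]
width: 0.7
finger_force: 0.0
```

```bash
python3 - <<'E'
from h import *
st(); c=lenses("scene"); lenses(); crop(c,"s4",215,190,130,90,6)
E
```

```text
t 8.8 tray xy [28.3  0. ] tip z 9.3 yaw err(turn +z by) -90.05 tilt 0.0 w 0.7 F [-0.6  0.2 -0.4] q6 1.24
scene 0.67 [60.5  1.4] 108
scene 0.66 [-104.1  -79.4] 154
scene 0.58 [-104.3   94.1] 249
top 0.6 [-104.7  -84.8] 170
top 0.46 [-104.7   88.8] 162
```

View pics/s4.png

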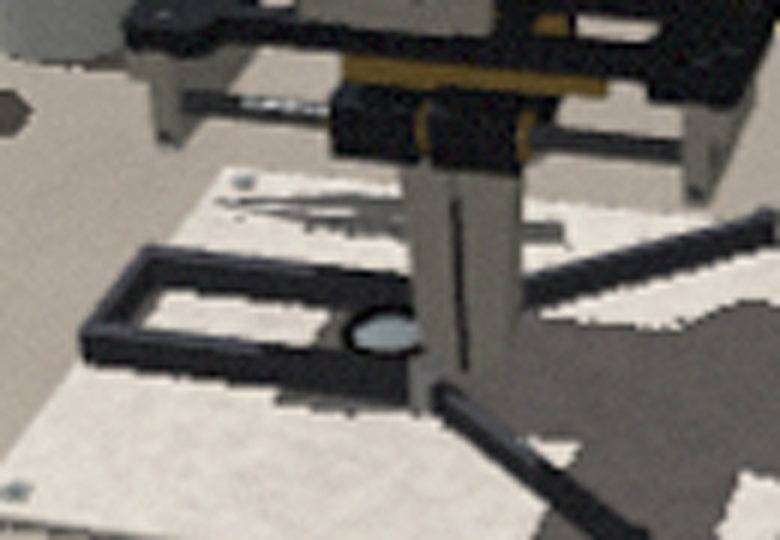

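Call:
{"fn": "drive_tool", "kwargs": {"series": [[[0,-3,0],[0,0,0],-1],[[0,-2,0],[0,0,0],-1],[[0,10,0],[0,0,0],-1],[[0,30,0],[0,0,0],-1],[[0,30,-10],[0,0,0],-1],[[0,0,-25],[0,0,0],-0.485],[[42,50,0],[0,0,0],-0.485],[[43,50,0],[0,0,0],-0.485]]}}

```text
time_s: 10.0
tool_pos: [634.7, -98.1, 231.2]
orientation: [0.995, 0.101, 0.001, 0.0]
wrist_force: [0.3, -0.0, 0.3]
width: 22.6
finger_force: 0.0
```

Call:
{"fn": "drive_tool", "kwargs": {"series": [[[0,0,0],[0,0,-10],-0.485],[[0,0,0],[0,0,-10],-0.485],[[0,0,0],[0,0,-10],-0.485],[[0,0,0],[0,0,-10],-0.485],[[0,0,0],[0,0,-10],-0.485],[[0,0,0],[0,0,-10],-0.485],[[0,0,0],[0,0,-10],-0.485],[[0,0,0],[0,0,-10],-0.485]]}}

```text
time_s: 11.0
tool_pos: [633.5, -97.4, 230.1]
orientation: [0.695, 0.719, -0.0, -0.0]
wrist_force: [-0.3, -0.2, -0.3]
width: 23.9
finger_force: 0.0
```

Call:
{"fn": "drive_tool", "kwargs": {"series": [[[0,0,0],[0,0,-10],-0.485],[[0,0,0],[0,0,0],-0.485]]}}

```text
time_s: 11.25
tool_pos: [633.5, -97.3, 230.1]
orientation: [0.633, 0.774, -0.0, -0.0]
wrist_force: [-0.6, -0.1, -0.3]
width: 23.8
finger_force: 0.0
```

```bash
python3 - <<'E'
from h import *
st(); go(-135,-85,9); c=lenses("scene"); lenses(); crop(c,"s5",190,170,230,150,3.4)
E
```

```text
t 11.25 tray xy [-132.7  -80.6] tip z 44.1 yaw err(turn +z by) -0.16 tilt 0.02 w 23.8 F [-0.6 -0.1 -0.3] q6 -0.53
shift [-2.3  4.5 35.1]
scene 0.72 [-104.4  -79.8] 125
scene 0.56 [60.7  0. ] 103
scene 0.53 [-104.2   94.4] 222
scene 0.52 [-130.9    9.6] 340
```

View pics/s5.png

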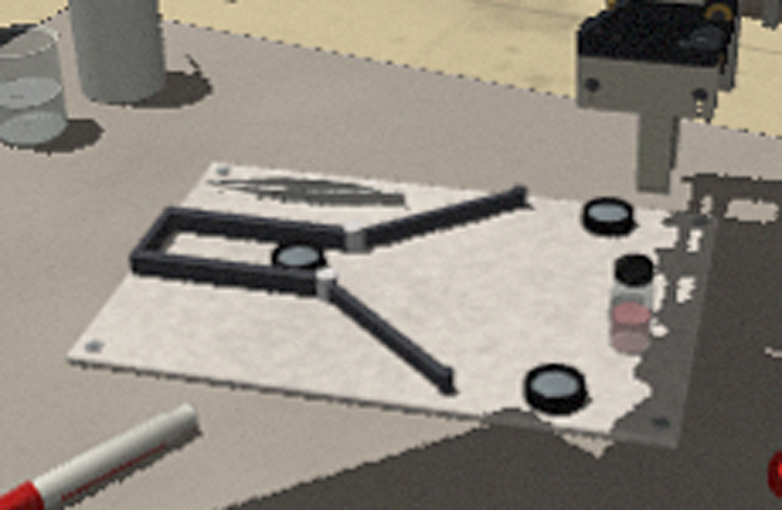

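Lens 1 is fully inside the slot at (299,258), with nothing else moved. Next is the lens at (608,215).

Call:
{"fn": "drive_tool", "kwargs": {"series": [[[-5,4.5,18],[0,0,0],-0.485],[[0,0,15],[0,0,0],-0.485],[[0,0,3],[0,0,0],-0.485],[[5,0,0],[0,0,0],-0.485],[[6,0,0],[0,0,0],-0.485],[[8,-3,0],[0,0,0],-0.485],[[9,-7,0],[0,0,0],-0.485],[[9,-7,0],[0,0,0],-0.485]]}}

```text
time_s: 12.45
tool_pos: [614.2, -67.1, 194.4]
orientation: [0.632, 0.775, -0.0, -0.0]
wrist_force: [1.1, -0.1, -0.7]
width: 24.1
finger_force: 0.2
```

Call:
{"fn": "drive_tool", "kwargs": {"series": [[[9,-7,0],[0,0,0],-0.485],[[9,-7,0],[0,0,0],-0.485],[[9,-7,0],[0,0,0],-0.485],[[9,-7,0],[0,0,0],-0.485],[[9,-7,0],[0,0,0],-0.485],[[9,-7,0],[0,0,0],-0.485],[[9,-7,0],[0,0,0],-0.485],[[6,-4,0],[0,0,0],-0.485]]}}

```text
time_s: 13.45
tool_pos: [548.5, -10.3, 194.3]
orientation: [0.632, 0.775, -0.0, -0.0]
wrist_force: [0.4, -0.1, 0.0]
width: 24.1
finger_force: 0.2
```

```bash
python3 - <<'E'
from h import *
st(); go(-15,0,9); c=lenses("scene"); lenses()
E
```

```text
t 13.45 tray xy [-30.4 -14.9] tip z 8.3 yaw err(turn +z by) -0.04 tilt 0.01 w 24.1 F [ 0.4 -0.1  0. ] q6 -0.42
shift [ 15.4 -14.9  -0.7]
scene 0.67 [-104.4   93.6] 233
scene 0.49 [-7. -4.] 100
scene 0.4 [62.  -0.7] 137
top 0.63 [57.  -9.1] 28
```

Call:
{"fn": "drive_tool", "kwargs": {"series": [[[8,-7,0],[0,0,0],-0.485],[[8,-7,0],[0,0,0],-0.485],[[8,-1,0],[0,0,0],-0.485],[[8,0,0],[0,0,0],-0.485],[[4,0,0],[0,0,0],-0.485],[[-15,0,0],[0,0,0],-0.485],[[-25,0,0],[0,0,0],-1],[[0,0,0],[0,0,10],-1]]}}

```text
time_s: 14.65
tool_pos: [536.1, -20.2, 194.3]
orientation: [0.699, 0.715, 0.0, 0.001]
wrist_force: [0.1, -0.4, 0.0]
width: 8.6
finger_force: 0.0
```

Call:
{"fn": "drive_tool", "kwargs": {"series": [[[0,0,0],[0,0,10],-1],[[0,0,0],[0,0,10],-1],[[0,0,0],[0,0,10],-1],[[0,0,0],[0,0,10],-1],[[0,0,0],[0,0,10],-1],[[0,0,0],[0,0,10],-1],[[0,0,0],[0,0,10],-1],[[0,0,0],[0,0,10],-1]]}}

```text
time_s: 15.65
tool_pos: [535.6, -19.0, 194.2]
orientation: [0.995, 0.098, 0.0, 0.0]
wrist_force: [-0.3, -0.3, -0.3]
width: 0.5
finger_force: 0.0
```

```bash
python3 - <<'E'
from h import *
st(); go(0,0,9); c=lenses("scene"); crop(c,"s6",215,190,130,90,6)
E
```

```text
t 15.65 tray xy [-36.3  -0.4] tip z 8.2 yaw err(turn +z by) -90.42 tilt 0.01 w 0.5 F [-0.3 -0.3 -0.3] q6 1.13
shift [ -0.7 -36.3  -0.8]
scene 0.72 [-103.7   94.1] 227
scene 0.62 [22.4  7.8] 173
scene 0.51 [59.9  0.6] 112
scene 0.15 [-14.6  39.5] 9128
```

View pics/s6.png

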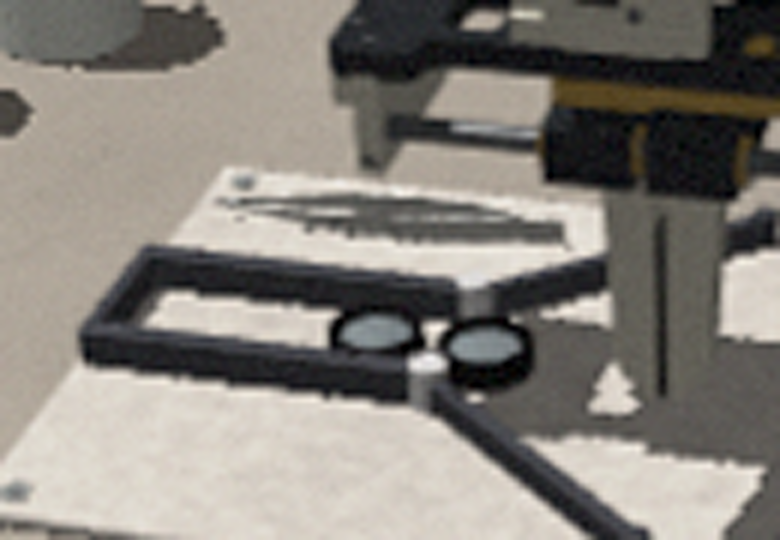

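The two lenses lie at (377,330) and (485,345), the second in the gate and centred. I'll push it in.

Call:
{"fn": "drive_tool", "kwargs": {"series": [[[-0.5,-12,-1],[0,0,-0.4],-1],[[0,-12,0],[0,0,0],-1],[[0,-10,0],[0,0,0],-1],[[0,-10,0],[0,0,0],-1],[[0,-10,0],[0,0,0],-1],[[0,-8,0],[0,0,0],-1],[[0,-6,0],[0,0,0],-1],[[0,0,0],[0,0,0],-1]]}}

```text
time_s: 16.75
tool_pos: [520.6, 49.1, 195.2]
orientation: [0.995, 0.105, -0.0, -0.0]
wrist_force: [-0.2, -0.3, 1.0]
width: 0.3
finger_force: 0.0
```

Call:
{"fn": "drive_tool", "kwargs": {"series": [[[0,10,0],[0,0,0],-1],[[0,30,0],[0,0,0],-1],[[0,30,-10],[0,0,0],-1],[[0,0,-50],[0,0,0],-0.485],[[-44,7,0],[0,0,0],-0.485],[[-44,7,0],[0,0,0],-0.485],[[0,0,0],[0,0,-10],-0.485],[[0,0,0],[0,0,-10],-0.485]]}}

```text
time_s: 17.75
tool_pos: [451.6, -52.9, 255.5]
orientation: [0.961, 0.277, 0.0, 0.0]
wrist_force: [0.4, -0.9, 0.5]
width: 23.9
finger_force: 0.0
```

Call:
{"fn": "drive_tool", "kwargs": {"series": [[[0,0,0],[0,0,-10],-0.485],[[0,0,0],[0,0,-10],-0.485],[[0,0,0],[0,0,-10],-0.485],[[0,0,0],[0,0,-10],-0.485],[[0,0,0],[0,0,-10],-0.485],[[0,0,0],[0,0,-10],-0.485],[[0,0,0],[0,0,-10],-0.485],[[-20,0,0],[0,0,0],-0.485]]}}

```text
time_s: 18.75
tool_pos: [456.0, -71.9, 255.2]
orientation: [0.63, 0.777, -0.0, -0.0]
wrist_force: [0.1, 0.4, 0.2]
width: 23.9
finger_force: 0.0
```

```bash
python3 - <<'E'
from h import *
st(); go(-137,87.5,70); c=lenses("scene"); lenses(); crop(c,"s7",190,170,230,150,3.4)
E
```

```text
t 18.75 tray xy [-72.1  88.1] tip z 69.2 yaw err(turn +z by) 0.33 tilt 0.03 w 23.9 F [0.1 0.4 0.2] q6 -0.61
shift [-64.9   0.3  -0.8]
scene 0.59 [93.8  1.5] 102
scene 0.47 [59.7  1.6] 88
top 0.68 [61.   0.5] 187
top 0.55 [92.8  0.8] 137
```

View pics/s7.png

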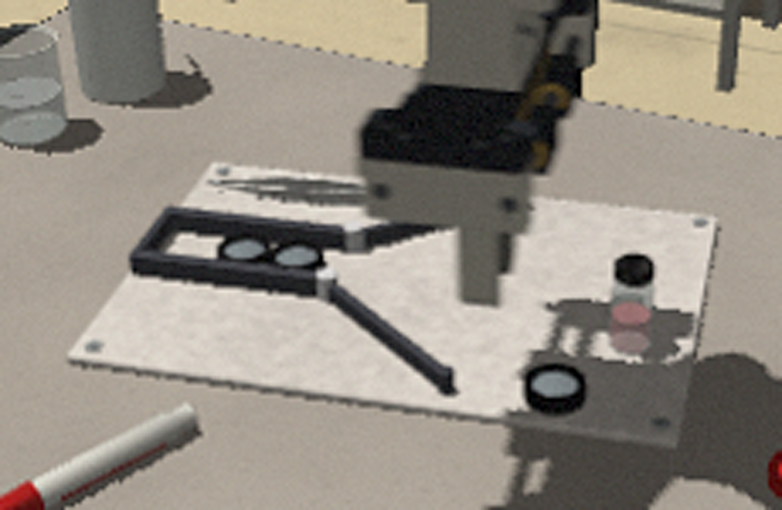

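Two lenses are inside, at (245,249) and (298,256), which is x of about 93 and 61 mm. The third is at (555,388), with the vial untouched.

Call:
{"fn": "drive_tool", "kwargs": {"series": [[[-33,0,0],[0,0,0],-0.485],[[-32,0,0],[0,0,0.3],-0.485],[[0,0,0],[0,0,0],-0.485],[[0,0,30],[0,0,0],-0.485],[[0,0,22],[0,0,0],-0.485],[[0,0,8],[0,0,0],-0.485],[[5,0,0],[0,0,0],-0.485],[[6,0,0],[0,0,0],-0.485]]}}

```text
time_s: 19.95
tool_pos: [467.7, -123.7, 196.0]
orientation: [0.632, 0.775, 0.0, 0.0]
wrist_force: [0.1, 0.7, -0.5]
width: 23.9
finger_force: 0.0
```

Call:
{"fn": "drive_tool", "kwargs": {"series": [[[8,3,0],[0,0,0],-0.485],[[9,7,0],[0,0,0],-0.485],[[9,7,0],[0,0,0],-0.485],[[9,7,0],[0,0,0],-0.485],[[9,7,0],[0,0,0],-0.485],[[9,7,0],[0,0,0],-0.485],[[9,7,0],[0,0,0],-0.485],[[9,7,0],[0,0,0],-0.485]]}}

```text
time_s: 20.95
tool_pos: [504.4, -43.4, 195.2]
orientation: [0.632, 0.775, -0.0, -0.0]
wrist_force: [0.2, -0.7, 0.1]
width: 24.2
finger_force: 0.4
```

```bash
python3 - <<'E'
from h import *
st(); go(-15,0,9); c=lenses("scene"); lenses()
E
```

```text
t 20.95 tray xy [-53.9  35.1] tip z 9.2 yaw err(turn +z by) 0.05 tilt 0.0 w 24.2 F [ 0.2 -0.7  0.1] q6 -0.51
shift [38.9 35.1  0.2]
scene 0.68 [61.7  1.2] 114
top 0.76 [92.9  1. ] 186
top 0.59 [ 37.4 -13.2] 5688
```

Call:
{"fn": "drive_tool", "kwargs": {"series": [[[9,8,0],[0,0,0],-0.485],[[9,8,0],[0,0,0],-0.485],[[9,8,0],[0,0,0],-0.485],[[9,7,0],[0,0,0],-0.485],[[4,4,0],[0,0,0],-0.485],[[0,0,0],[0,0,0],-0.485]]}}

```text
time_s: 21.9
tool_pos: [530.4, 2.6, 195.2]
orientation: [0.631, 0.776, 0.0, 0.0]
wrist_force: [-0.5, 1.1, 0.9]
width: 24.0
finger_force: 0.0
```

```bash
python3 - <<'E'
from h import *
st(); go(5,0,9); c=lenses("scene"); crop(c,"s8",215,190,150,110,5)
E
```

```text
t 21.9 tray xy [-14.1   0.3] tip z 9.2 yaw err(turn +z by) 0.09 tilt 0.01 w 24.0 F [-0.5  1.1  0.9] q6 -0.41
shift [19.1  0.3  0.2]
scene 0.52 [62.2  0.6] 93
scene 0.42 [93.8  0.5] 80
```

View pics/s8.png

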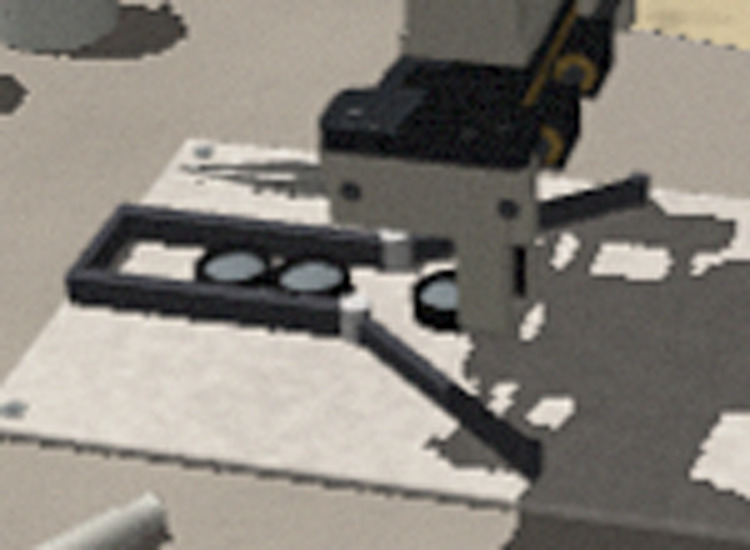

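The third lens is in the cradle at (440,298), heading for the gate.

Call:
{"fn": "drive_tool", "kwargs": {"series": [[[8,0,0],[0,0,0],-0.485],[[8,0,0],[0,0,0],-0.485],[[4,0,0],[0,0,0],-0.485],[[0,0,0],[0,0,0],-0.485],[[-15,0,0],[0,0,0],-0.485],[[-26,0,0],[0,0,0],-1],[[0,0,0],[0,0,10],-1],[[0,0,0],[0,0,10],-1]]}}

```text
time_s: 23.0
tool_pos: [534.8, -20.1, 195.3]
orientation: [0.759, 0.651, 0.0, 0.0]
wrist_force: [0.2, 0.1, -0.5]
width: 1.6
finger_force: 0.0
```

Call:
{"fn": "drive_tool", "kwargs": {"series": [[[0,0,0],[0,0,10],-1],[[0,0,0],[0,0,10],-1],[[0,0,0],[0,0,10],-1],[[0,0,0],[0,0,10],-1],[[0,0,0],[0,0,10],-1],[[0,0,0],[0,0,10],-1],[[0,0,0],[0,0,10],-1],[[0,0,0],[0,0,0],-1]]}}

```text
time_s: 24.0
tool_pos: [534.7, -19.5, 195.3]
orientation: [0.995, 0.102, 0.0, 0.0]
wrist_force: [-0.1, -0.4, 0.7]
width: 0.5
finger_force: 0.0
```

```bash
python3 - <<'E'
from h import *
st(); go(32,0,9); c=lenses("scene"); lenses()
E
```

```text
t 24.0 tray xy [-36.6   0.5] tip z 9.3 yaw err(turn +z by) -89.91 tilt 0.02 w 0.5 F [-0.1 -0.4  0.7] q6 1.12
shift [  0.6 -68.6   0.3]
scene 0.69 [60.3  0.7] 109
scene 0.67 [23.2  6.7] 175
```

Call:
{"fn": "drive_tool", "kwargs": {"series": [[[0.5,-12,0],[0,0,0],-1],[[0,-12,0],[0,0,0],-1],[[0,-10,0],[0,0,0],-1],[[0,-10,0],[0,0,0],-1],[[0,-10,0],[0,0,0],-1],[[0,-8,0],[0,0,0],-1],[[0,-6,0],[0,0,0],-1],[[0,0,0],[0,0,0],-1]]}}

```text
time_s: 25.2
tool_pos: [521.1, 48.7, 195.2]
orientation: [0.995, 0.102, -0.0, -0.0]
wrist_force: [-0.4, -0.3, -0.0]
width: 0.5
finger_force: 0.0
```

Call:
{"fn": "drive_tool", "kwargs": {"series": [[[0,10,0],[0,0,0],-1],[[0,30,0],[0,0,0],-1],[[0,30,-10],[0,0,0],-1],[[0,0,-50],[0,0,0],-1],[[-40,0,-40],[0,0,0],-1],[[-40,0,0],[0,0,0],-1],[[-40,0,0],[0,0,0],-1],[[0,0,0],[0,0,0],-1]]}}

```text
time_s: 26.2
tool_pos: [415.6, -45.1, 295.2]
orientation: [0.995, 0.101, -0.001, -0.0]
wrist_force: [0.5, -0.1, 0.3]
width: 0.6
finger_force: 0.0
```

```bash
python3 - <<'E'
from h import *
st(); lenses("scene"); c=lenses(); crop(c,"t9",230,175,190,140,4)
E
```

```text
t 26.2 tray xy [-37.7 122.3] tip z 109.2 yaw err(turn +z by) -90.08 tilt 0.09 w 0.6 F [ 0.5 -0.1  0.3] q6 0.99
scene 0.53 [92.8  0.6] 73
top 0.65 [61.5  2.6] 178
top 0.6 [124.7   1.2] 172
top 0.5 [91.4  1.1] 175
```

View pics/t9.png

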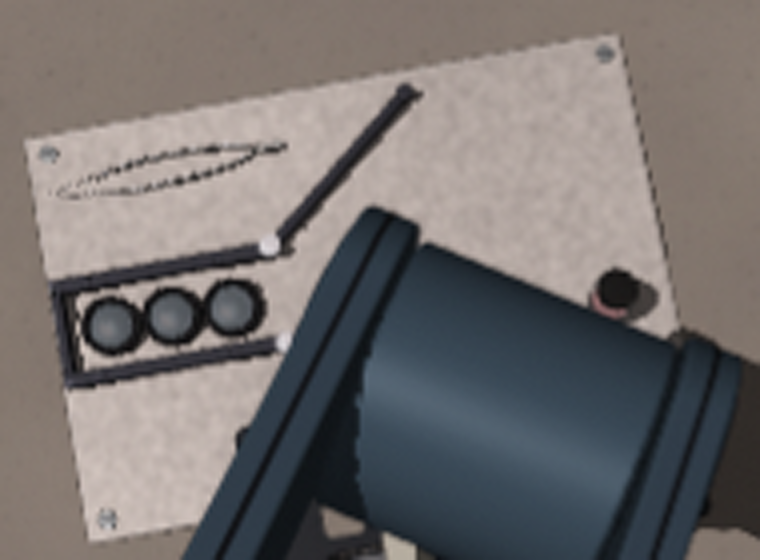

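All three lenses lie flat in the slot at (113,326), (173,316) and (234,307). The last is at x = 61 mm, past the 54 mm it needs. The vial at (618,292) and the forceps at (170,170) have not moved.

```bash
python3 -c "
from rig import env; print(env.finish_job())"
```

```text
the job is handed in; nothing more can be done
None
```

All three lenses were pushed through the gate one at a time and lie flat in the slot, the vial and forceps were left in place, and the job was handed in at about 26 s of the 72 s allowed.

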